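Walk a manifold block home in a checking fixture and drop the latch

TASK

The heavy manifold block is too wide to grip and a fragile gauge sits in the middle of its near face, so walk it across the surface plate by nudging the two ends of that face in turn, until it lies square and fully home under the bridge of the checking fixture, against the stop buttons; then flip the raised drop latch over so that it hangs fully closed behind the block. Do not knock the gauge or tip the block, and leave the V-block, the two bottles and the tin where they stand.

Things in the scene. Friction and masses are not known exactly. Their poses are not given: they have to be found in the camera images.
- manifold: Dark milled manifold block with holes, 94 x 158 x 36 mm, 1.1 to 1.7 kg, too wide to grip, loose. Solid as a full box (ignore the recesses in its sides). Origin: centre of its underside; x: the way it travels (94 mm depth), y along its 158 mm width, z up. Push on its near face, at x = -47 mm, which has the gauge fixed to its middle. Pushed at one end, it pivots near the other.
- pressure_gauge: Fragile gauge fixed to the manifold; its frame is the manifold's. A brass nipple leaves the middle of the near face at z = 18 mm, runs to x = -80 mm and turns up; the round dial case spans x = -82 to -62, y = -20 to 20, z = 52 to 92 mm. Never knock it (3 N), so push the face only near its ends, 50 to 75 mm from the middle.
- nest (a point): Point on the plate where the centre of the manifold's underside lies when home. Frame of the checking fixture (fixed; place and yaw differ each time): x into the fixture, the way the block travels, y to the left, z up. Home: the block's axes agree with these and its far face touches two stop buttons, faces at x = 47, y = +-55 mm, in front of the back wall.
- mouth (a point): Middle of the fixture's mouth on the plate, x = -33 mm in the nest frame (same axes). Bottomless dark steel frame: rails 54 mm high with inner faces at nest y = +-84 mm from nest x = 0 to 64 mm (outside +-98); lead-ins 30 mm high flare out from the rails' ends to inner y = +-97 mm at the mouth (outside +-107).
- bridge (a point): Point on top of the steel bridge plate, 64 mm above the nest point, same axes; underside at 54 mm. It covers x = -17 to 64 mm at full width (y = +-98) and reaches out to x = -57 mm as two ears at |y| = 40 to 98 mm; the gauge goes between them. The ears overhang the home block's near face by 10 mm: push the last part with the tool leaning 25 to 45 degrees, tips into the fixture.
- latch_hinge (a point): Middle of the latch's hinge line, on the right-hand ear (nest x = -38, y = -70, z = 75 mm; the line runs along the nest's y). Two lugs hold it, 16 mm to either side at most, up to z = 84 mm.
- latch (a joint): Drop latch, a steel hook. 0: closed, its leg hanging in front of the ear, its toe 4 mm behind a home block. Grows as it swings out from the fixture and up; 3.0: end stop and start (2.9 to 3.0), thrown back over the bridge with its leg standing up. Loose hinge: its weight holds it there; pushed out by the knob or leg, past about 2.3, it falls shut by itself; a block not home stops it.
- latch_tip (a point): Foot of the latch's leg. Closed: from the hinge an arm 35 mm long reaches out from the fixture, then the leg, 18 mm wide and 6 mm thick, goes down 63 mm to this point, with a toe 13 mm long toward the block; a black knob, 18 mm thick, stands 26 mm out of the leg 40 mm below the hinge. Raised, the foot is uppermost, 142 mm above the plate, and the knob, 18 mm lower, points back over the bridge.
- v_block: Dark hardened V-block, 45 x 68 x 55 mm, standing behind the block's path. Origin: centre of its underside. Bystander.
- blue_bottle: Small blue bottle with a black cap, 35 mm across, 76 mm high, close behind the fixture. Origin: centre of its underside. Bystander.
- tin: Open oval tin, 101 x 146 x 85 mm. Origin: centre of its underside. Bystander.
- black_glue: Black glue bottle with a red nozzle, 54 mm across, 175 mm high. Origin: centre of its underside. Bystander.

How it is judged:
On the way:
1. the manifold is home in the fixture, square and flat, with the latch still up (x of manifold in the frame of nest between -0.005 and 0.005 m and y of manifold in the frame of nest between -0.009 and 0.009 m and angle between the x axis of manifold and the x axis of nest, either way round below 0.045 rad and height (world z) of manifold below 0.005 m and value of joint latch above 2 rad), for 0.2 s.
At the end, for the whole second after the job is handed in: The manifold lies flat and still in the fixture with its origin within 5 mm of the nest point along the nest's x and 9 mm across it, its axes within 0.045 rad (2.6 degrees) of the nest's, and the latch hangs closed behind it (joint below 0.07 rad), at rest (x of manifold in the frame of nest between -0.005 and 0.005 m and y of manifold in the frame of nest between -0.009 and 0.009 m and angle between the x axis of manifold and the x axis of nest, either way round below 0.045 rad and height (world z) of manifold below 0.005 m and value of joint latch below 0.07 rad and linear speed of manifold below 0.01 m/s and velocity of joint latch below 0.1 rad/s); the robot touches nothing.
It fails at once if the pressure gauge is knocked or pushed (more than 3 N) (contact force between pressure_gauge and anything else above 3 N).
It fails at once if the manifold is tipped off the plate (more than 0.12 rad) (angle between manifold's own z axis and vertical above 0.12 rad).
It fails at once if a bystander (V-block, bottle, tin) is shifted more than 20 mm (distance of any of v_block, blue_bottle, tin, black_glue from where it was at the start of the episode above 0.02 m).
It also fails if it takes over 67 s, if anything falls off the work surface, if the arm or the gripper's body presses on something with over 40 N, if the wrist force passes 120 N, or if a joint passes its speed limit or range.

ROBOT

A 6-joint arm with a two-finger parallel gripper is mounted at the origin on the work surface; the furniture and walls round the work are solid. World frame = base frame: x ahead of the robot, y to its left, z up, the work surface at z = 0. Lengths are in m, angles in rad, forces in N, time in s.
With the tool pointing down it reaches from about 0.35 to 0.975 m from the base axis. Payload 4.9 kg.
Tool frame: the origin (TCP) lies midway between the tips of the shut fingers; the grasp point (between the pads) lies 19 mm behind it; z points along the fingers, y is the line along which they close (so a half turn about z gives the same grasp; the last joint's range is limited). The gripper opens to 85 mm and grips with 20 to 120 N. Pads are 22 mm wide; open, the fingers measure 114 mm over their backs; the gripper's body (76 mm by 85 mm) begins 54 mm behind the grasp point. The pads swing forward as they close: fully open they stand 13 mm farther back than shut.
Start: joints at [-1.23, 0.053, 1.613, -0, 1.476, -0.119], TCP at [0.277, -0.56, 0.231] pointing down, gripper open.
Joint ranges: [-3.01, 3.01], [-1.01, 2.22], [0.06, 2.58], [-1.02, 4.17], [0.09, 2.62], [-3.14, 3.14]. Speed limits (rad/s): [2.57, 2.57, 3.14, 3.14, 3.14, 3.14].

INTERFACE

Orientations are given as a unit quaternion [w, x, y, z].
In Python, from plant import state, grab_frame, camera_info, job_done, spot_in, masks_of, pinpoint gives the robot as it stands.
- The arm moves only by the shell command python3 -m handwheel 'ROWS' [OPENING]. ROWS is JSON, a list that holds one entry, the list of rows, each a list of 6 numbers: the shift along the world's x, y, z in m, then the turn, a rotation vector about the world's x, y, z in degrees. In form: [[[tx, ty, tz, ax, ay, az], ...]]. A call has 1 to 20 rows; each row shifts and turns the commanded pose from where the row before left it; what a row does not reach is not made up. A row lasts 1/12 s, in which the tool goes at most 41.7 mm and 7.16 degrees, less where a joint would pass 70% of its speed; a pose out of reach is approached as far as the arm can. A call is refused whole if a number of a shift passes 0.0417 or a number of a turn 7.16, either way. A call with a gripper value outside its range is refused whole. OPENING is the opening, from 0 (shut) to 1 (fully open), set as the call begins (- or left out, the last holds). The fingers move at their own pace and stop on an object; the grip force is fixed at half the most. Time passes only in rows, so rows that do not move let the fingers close. It gives the time, the measured TCP pose, the force, the opening and the grip force at its end, in the units of the state.
- state(): the state, without advancing time (a new reading comes with each control period).
- grab_frame(name): name is "scene" or "top"; returns (picture, depth): 480x640x3 uint8, blue, green, red; 480x640 float32, m along the optical axis (not along the pixel's ray), 0 where there is no reading.
- camera_info(name): a dict with "fx", "fy", "cx", "cy" (pixels), "T" (4x4, takes a point from camera to world coordinates). Camera axes: x right, y up, looking along -z (the intrinsics and any distortion apply to the point x, -y, -z); pixel columns grow to the right and rows downward; lengths in m; the calibration is good to about 2 mm. A picture is of the moment at which its call begins. camera_info takes no time and is no camera call.
- job_done(): hands the job in; it is judged then, once.
Trained networks look in the newest picture that a camera, given by its name, has taken for a name from the list of things; names that differ only in an ending like _2 or _b are one class to them, and where a whole thing is asked for, a point or a joint stands for the part that bears it (a point fixed in the world has none). Each returns a list of dicts, best first, with "conf" (0 to 1); they miss things now and then, are a little off and sometimes report something else, mostly with a low value. They report only what shows in the picture. A call takes as long as a camera call.
- spot_in(camera, thing): "box" ([left, top, width, height] in pixels, round what is visible of it).
- masks_of(camera, thing): "region" (480x640 bool, what is visible of it) and "box" ([left, top, width, height] in pixels, round what is visible of it).
- pinpoint(camera, thing): "position" ([column, row] in pixels: a listed point, or the origin of a listed thing).
The state is a dict: "time": time; "joint_pos": joint angles; "joint_vel": joint speeds; "joint_efforts": joint torques, N m; "tool_pos": TCP position; "tool_rot": TCP orientation; "contact_force": force on the tool from outside, world axes, zero at the start; "ft_torque": the same for the moment, N m; "gripper_width": opening from 0.0 (shut) to 1.0 (fully open); "grasp_force": force on a finger pad.
Only numpy, scipy, OpenCV 4.12 (cv2) and the standard library are available. Lean on these libraries where they do the work, as an engineer would, in place of code of your own. Each camera call takes 0.05 s, during which the arm holds its last target. There are 200 camera calls.

## Working session

There is one attempt and no reset: what is moved stays moved. The work goes in short steps, Python scripts to look and compute and a shell command to move; the robot and the scene stay as the last step left them, time stands still between calls to the robot, and variables do not carry over. Pictures are saved under pics/ and viewed, at most 13 in all, crops included, and the job is handed in when it is done.

```bash
ls; mkdir -p pics; cat > h.py <<'E'
import numpy as np, cv2
from plant import *
def ray(cam,px):
    c=camera_info(cam);T=np.array(c["T"])
    d=np.array([(px[0]-c["cx"])/c["fx"],-(px[1]-c["cy"])/c["fy"],-1.])
    return T[:3,3],T[:3,:3]@d
def atz(cam,px,z):
    o,d=ray(cam,px);return o+d*(z-o[2])/d[2]
def proj(cam,p):
    c=camera_info(cam);T=np.array(c["T"]);q=T[:3,:3].T@(np.asarray(p)-T[:3,3])
    return np.array([c["cx"]+c["fx"]*q[0]/-q[2],c["cy"]-c["fy"]*q[1]/-q[2]])
def cloud(cam,depth):
    c=camera_info(cam);T=np.array(c["T"])
    u,v=np.meshgrid(np.arange(640),np.arange(480))
    P=np.stack([(u-c["cx"])/c["fx"]*depth,-(v-c["cy"])/c["fy"]*depth,-depth],-1)
    return P@T[:3,:3].T+T[:3,3]
E
python3 - <<'E'
from h import *
np.set_printoptions(precision=4,suppress=True)
for cam in ["top","scene"]:
    im,d=grab_frame(cam);cv2.imwrite(f"pics/{cam}0.png",im)
    np.savez(f"pics/{cam}0.npz",im=im,d=d)
    print(cam,camera_info(cam))
    for n,z in [("manifold",0),("nest",0),("mouth",0),("bridge",.064),("latch_hinge",.075),("latch_tip",.142),("v_block",0),("blue_bottle",0),("tin",0),("black_glue",0),("pressure_gauge",0)]:
        for r in pinpoint(cam,n)[:2]:
            print(n,r["conf"],r["position"],atz(cam,r["position"],z))
print(state())
E
```

```text
pics
top {'fx': 615.070801009689, 'fy': 615.070801009689, 'cx': 317.95864239345565, 'cy': 244.8628203974682, 'T': array([[-0.0126,  0.9869, -0.1607,  0.1886],
       [-0.9998, -0.015 , -0.0136, -0.021 ],
       [-0.0158,  0.1605,  0.9869,  1.4674],
       [ 0.    ,  0.    ,  0.    ,  1.    ]])}
manifold 0.61 [300.5, 233.1] [0.4571 0.0412 0.    ]
latch_hinge 0.66 [235.7, 196.1] [0.5333 0.1882 0.075 ]
latch_tip 0.58 [225.1, 184.8] [0.5429 0.202  0.142 ]
v_block 0.67 [430.2, 244.8] [ 0.4236 -0.2714  0.    ]
blue_bottle 0.56 [190.3, 246.7] [0.4277 0.3087 0.    ]
tin 0.74 [475.2, 218.7] [ 0.486  -0.3828  0.    ]
tin 0.16 [228.2, 225.3] [0.4791 0.2172 0.    ]
black_glue 0.77 [165.5, 308.1] [0.2801 0.365  0.    ]
pressure_gauge 0.67 [301.9, 231.9] [0.46   0.0377 0.    ]
scene {'fx': 457.2392141970656, 'fy': 457.2392141970656, 'cx': 328.3176807288362, 'cy': 234.228214253133, 'T': array([[ 0.13  , -0.4523,  0.8823,  1.5617],
       [ 0.9914,  0.0737, -0.1082, -0.1269],
       [-0.0161,  0.8888,  0.458 ,  0.6843],
       [ 0.    ,  0.    ,  0.    ,  1.    ]])}
manifold 0.81 [339.5, 270.8] [0.4
[... 260 characters left out ...]
7] [0.4364 0.3157 0.    ]
blue_bottle 0.47 [229.4, 272.7] [ 0.4339 -0.2723  0.    ]
tin 0.96 [184.9, 284.0] [ 0.474  -0.3892  0.    ]
black_glue 0.61 [429.6, 234.0] [0.2948 0.3596 0.    ]
{'time': 1.2, 'joint_pos': array([-1.23  ,  0.0527,  1.6129, -0.    ,  1.476 , -0.119 ]), 'joint_vel': array([-0.0004,  0.0011, -0.0017,  0.0008, -0.0007,  0.0002]), 'joint_efforts': array([ -0.0003, -39.3687, -37.0461,  -0.0001,   0.0007,  -0.    ]), 'tool_pos': array([ 0.2773, -0.5601,  0.2313]), 'tool_rot': array([-0.    ,  0.9737,  0.2279, -0.    ]), 'contact_force': array([-0.0121,  0.1626,  0.3489]), 'ft_torque': array([0.0361, 0.051 , 0.01  ]), 'grasp_force': 0.0, 'gripper_width': 1.0008130846781695}
```

View pictures.

View pics/top0.png

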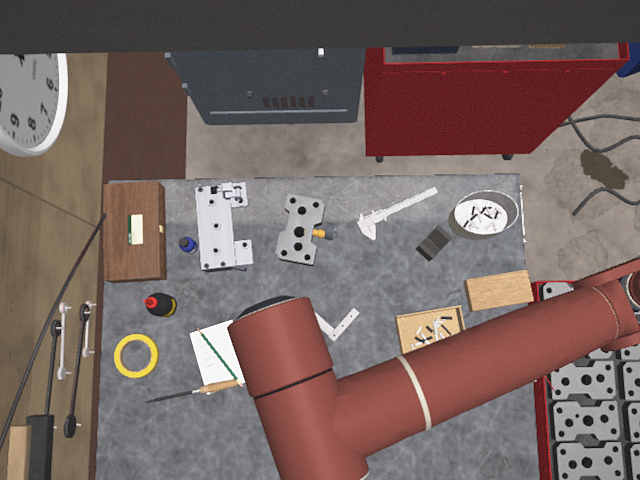

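```bash
python3 - <<'E'
from h import *
z=np.load("pics/top0.npz");im,d=z["im"],z["d"]
c=im[150:310,150:390];cv2.imwrite("pics/top0c.png",cv2.resize(c,(800,533),interpolation=cv2.INTER_CUBIC))
P=cloud("top",d);H=P[...,2];
g=np.clip(H[150:310,150:390]*1500,0,255).astype(np.uint8)
cv2.imwrite("pics/top0h.png",cv2.resize(cv2.applyColorMap(g,cv2.COLORMAP_JET),(800,533),interpolation=cv2.INTER_NEAREST))
E
```

```text
(no output)
```

View pics/top0c.png

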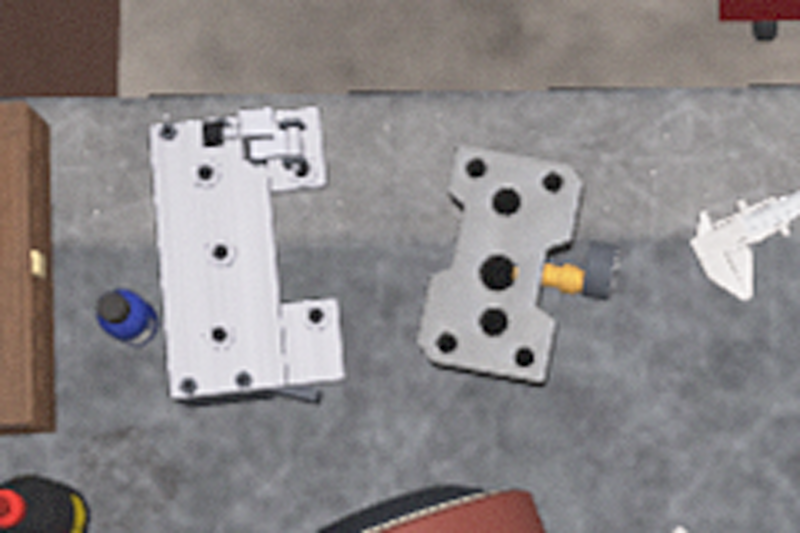

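View pics/top0h.png

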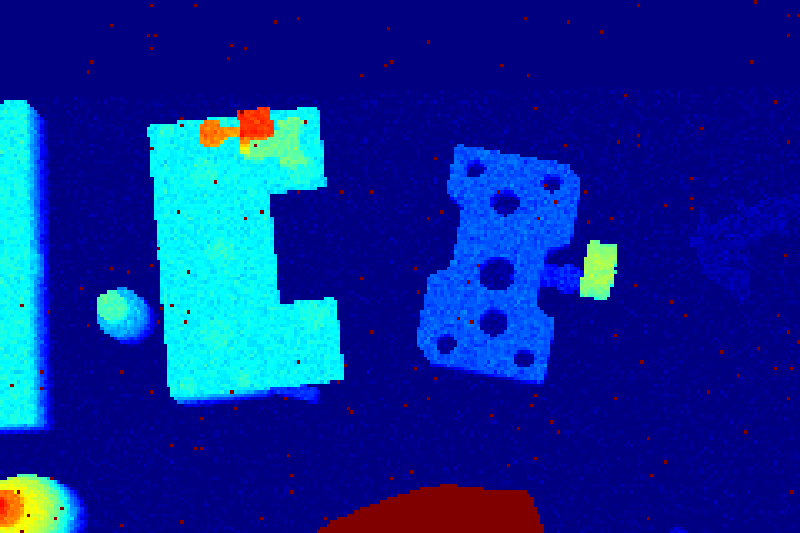

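```bash
cat >> h.py <<'E'
def rect(P,lo,hi,roi):
    """min area rectangle of the points in a height band, in mm: centre, sizes, angle, hull"""
    m=(P[...,2]>lo)&(P[...,2]<hi)&(P[...,0]>roi[0])&(P[...,0]<roi[1])&(P[...,1]>roi[2])&(P[...,1]<roi[3])
    m=cv2.morphologyEx(m.astype(np.uint8),cv2.MORPH_OPEN,np.ones((3,3)))
    n,l,s,_=cv2.connectedComponentsWithStats(m);k=1+np.argmax(s[1:,4])
    Q=(P[l==k][:,:2]*1000).astype(np.float32)
    return cv2.minAreaRect(Q),Q
def yaw_of(r):   # yaw of the short side, nearest to +y
    (c,(w,h),a)=r
    if w>h:a+=90
    a=(a-90+90)%180-90+90
    return np.array(c)/1000,np.radians(a),sorted((w,h))
E
python3 - <<'E'
from h import *
z=np.load("pics/top0.npz");P=cloud("top",z["d"])
for nm,lo,hi,roi in [("bridge",.055,.075,(.3,.65,.12,.29)),("block",.027,.045,(.3,.65,-.06,.12))]:
    r,Q=rect(P,lo,hi,roi);c,y,s=yaw_of(r);m=P[...,2]
    print(nm,c,np.degrees(y),s,len(Q))
r,Q=rect(P,.08,.2,(.4,.65,.12,.29));print("latch",r)
t=P[150:310,150:390].reshape(-1,3);print("plate z",np.median(t[(abs(t[:,2])<.02),2]))
E
```

```text
bridge [0.46789767 0.21979697] 95.47134780883789 [121.55079650878906, 196.21214294433594] 3321
block [0.46327005 0.04276385] 78.43890380859375 [94.13322448730469, 159.52569580078125] 2021
latch ((539.1387329101562, 214.26495361328125), (20.049156188964844, 50.021949768066406), 4.4479169845581055)
plate z -0.0002414699448977098
```

```bash
python3 -m handwheel '[[[0,0.02,0.02,0,0,-7],[0.03,0.03,0,0,0,-7],[0.03,0.04,0,0,0,-7]]]' 0
```

```text
time: 1.45
tool_pos: [0.3313, -0.4789, 0.2529]
tool_rot: [0.001, 0.999, 0.044, 0.001]
contact_force: [1.1, -0.2, 0.4]
gripper_width: 0.601
grasp_force: 0.0
```

```bash
python3 -m handwheel '[[[0.02,0.034,-0.008,0,0,0],[0.02,0.034,-0.008,0,0,0],[0.02,0.034,-0.008,0,0,0],[0.02,0.034,-0.008,0,0,0],[0.02,0.034,-0.008,6.64,0.64,0],[0.02,0.034,-0.008,6.64,0.64,0],[0.02,0.034,-0.008,6.64,0.64,0],[0.02,0.034,-0.008,6.64,0.64,0],[0.02,0.034,-0.008,6.64,0.64,0],[0.02,0.034,-0.008,6.64,0.64,0],[0,0,0,0,0,0]]]' 0; python3 - <<'E'
from h import *
from scipy.spatial.transform import Rotation as R
s=state();q=s["tool_rot"];M=R.from_quat(np.r_[q[1:],q[0]]).as_matrix();print(M.round(3),s["joint_pos"].round(2))
im,d=grab_frame("top");P=cloud("top",d)
r,Q=rect(P,.027,.045,(.3,.65,-.06,.15));print(yaw_of(r))
cv2.imwrite("pics/t1.png",im[120:320,120:520])
E
```

```text
time: 2.37
tool_pos: [0.531, -0.1343, 0.1664]
tool_rot: [-0.346, 0.937, 0.046, -0.02]
contact_force: [-1.1, 0.3, -1.8]
gripper_width: -0.002
grasp_force: 0.0
[[ 0.995  0.072 -0.069]
 [ 0.099 -0.756  0.647]
 [-0.006 -0.651 -0.759]] [-0.64  0.19  1.7   0.51  1.76  0.8 ]
(array([0.46307706, 0.04275014]), np.float64(1.368242952186195), [94.25770568847656, 159.57713317871094])
```

```bash
python3 -m handwheel '[[[-0.003,0.015,-0.037,0,0,0],[-0.003,0.015,-0.037,0,0,0],[-0.003,0.015,-0.037,0,0,0],[-0.003,0.015,-0.038,0,0,0],[0,0.02,0,0,0,0],[0,0.02,0,0,0,0],[0,0.01,0,0,0,0],[0,0.01,0,0,0,0],[0,0.01,0,0,0,0],[0,0.007,0,0,0,0]]]' 0; python3 - <<'E'
from h import *
im,d=grab_frame("top");P=cloud("top",d)
r,Q=rect(P,.027,.045,(.3,.65,-.06,.15));print(yaw_of(r))
cv2.imwrite("pics/t2.png",cv2.resize(im[140:300,160:400],(720,480)))
E
```

```text
time: 3.25
tool_pos: [0.5212, -0.0026, 0.0237]
tool_rot: [-0.34, 0.939, 0.046, -0.014]
contact_force: [2.8, -5.3, 0.1]
gripper_width: -0.002
grasp_force: 2.5
(array([0.45885223, 0.05049585]), np.float64(1.508967047347072), [98.91560363769531, 158.91488647460938])
```

View pics/t2.png

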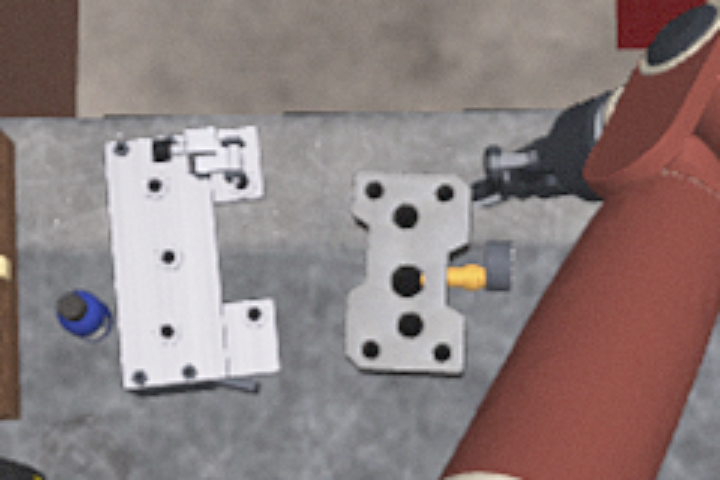

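```bash
cat >> h.py <<'E'
N=np.array([.4682,.2163]);PSI=np.radians(95.47)
def Rz(a):return np.array([[np.cos(a),-np.sin(a)],[np.sin(a),np.cos(a)]])
def look(name=None,hi=.12):
    im,d=grab_frame("top");P=cloud("top",d)
    r,Q=rect(P,.027,.045,(.3,.65,-.06,.25));c,y,s=yaw_of(r)
    n=Rz(PSI).T@(c-N)*1000
    print("size",np.round(s,1),"nest xy mm",n.round(1),"heading deg",round(np.degrees(y-PSI),1))
    for k,e in (("left",66),("right",-66)):
        f=c+Rz(y)@np.array([-.047,e/1000]); t=f-Rz(PSI)[:,0]*.011
        print(k,"TCP at contact",t.round(4))
    s=state();print("tcp",s["tool_pos"].round(4),"f",s["contact_force"].round(1),"t",s["time"])
    if name:cv2.imwrite(f"pics/{name}.png",cv2.resize(im[140:300,160:400],(720,480)))
E
python3 -m handwheel '[[[0,0.008,-0.002,0,0,0],[0,0.008,-0.002,0,0,0],[0,0.003,0,0,0,0],[0,-0.035,0,0,0,0],[0,-0.035,0,0,0,0],[-0.033,-0.003,-0.001,0,0,0],[-0.033,-0.003,0,0,0,0],[-0.033,-0.003,0,0,0,0],[-0.033,-0.003,0,0,0,0],[0,0,0,0,0,0]]]' 0; python3 -c "
from h import *
look()"
```

```text
time: 4.13
tool_pos: [0.3819, -0.0628, 0.0164]
tool_rot: [-0.344, 0.938, 0.044, -0.019]
contact_force: [-0.1, 0.5, -0.1]
gripper_width: -0.0
grasp_force: 0.0
size [ 93.6 159.2] nest xy mm [-153.4   26.1] heading deg 0.1
left TCP at contact [ 0.3968 -0.003 ]
right TCP at contact [0.5281 0.0099]
tcp [ 0.3847 -0.0636  0.0171] f [ 0.2 -1.1 -0.2] t 4.1833
```

```bash
python3 -m handwheel '[[[0.006,0.03,0,0,0,0],[0.006,0.03,0,0,0,0],[0,0.008,0,0,0,0],[0,0.008,0,0,0,0],[0,0.008,0,0,0,0],[0,0.008,0,0,0,0],[0,0.008,0,0,0,0],[0,0,0,0,0,0],[0,-0.035,0,0,0,0],[0,-0.035,0,0,0,0],[0.033,0.003,0,0,0,0],[0.033,0.003,0,0,0,0],[0.033,0.003,0,0,0,0],[0.033,0.003,0,0,0,0],[0,0,0,0,0,0]]]' 0; python3 -c "
from h import *
look()"
```

```text
time: 5.43
tool_pos: [0.537, -0.0232, 0.0185]
tool_rot: [-0.341, 0.939, 0.047, -0.014]
contact_force: [0.3, -0.5, 1.6]
gripper_width: -0.002
grasp_force: 0.0
size [ 94.5 158.5] nest xy mm [-134.6   15.9] heading deg -12.2
left TCP at contact [0.3952 0.0309]
right TCP at contact [0.5263 0.0154]
tcp [ 0.5342 -0.0229  0.0179] f [-1.   0.1  0.8] t 5.4833
```

```bash
python3 -m handwheel '[[[-0.004,0.018,0,0,0,0],[-0.004,0.018,0,0,0,0],[0,0.008,0,0,0,0],[0,0.008,0,0,0,0],[0,0.008,0,0,0,0],[0,0.008,0,0,0,0],[0,0.004,0,0,0,0],[0,0,0,0,0,0],[0,-0.035,0,0,0,0],[0,-0.035,0,0,0,0],[-0.033,-0.003,0,0,0,0],[-0.033,-0.003,0,0,0,0],[-0.033,-0.003,0,0,0,0],[-0.033,-0.003,0,0,0,0],[0,0,0,0,0,0]]]' 0; python3 -c "
from h import *
look()"
```

```text
time: 6.73
tool_pos: [0.3847, -0.0299, 0.0157]
tool_rot: [-0.344, 0.938, 0.044, -0.02]
contact_force: [-1.0, 0.7, -0.8]
gripper_width: 0.003
grasp_force: 0.0
size [ 93.9 159.1] nest xy mm [-120.   21.] heading deg 0.2
left TCP at contact [0.3987 0.0306]
right TCP at contact [0.5301 0.0436]
tcp [ 0.3877 -0.0308  0.0165] f [ 0.2 -0.2  0.8] t 6.7833
```

```bash
python3 -m handwheel '[[[0.006,0.03,0,0,0,0],[0.006,0.03,0,0,0,0],[0,0.009,0,0,0,0],[0,0.009,0,0,0,0],[0,0.009,0,0,0,0],[0,0.009,0,0,0,0],[0,0.009,0,0,0,0],[0,0.009,0,0,0,0],[0,0,0,0,0,0],[0,-0.038,0,0,0,0],[0,-0.038,0,0,0,0],[0.033,0,0,0,0,0],[0.033,0,0,0,0,0],[0.033,0,0,0,0,0],[0.029,0,0,0,0,0],[0,0,0,0,0,0]]]' 0; python3 -c "
from h import *
look()"
```

```text
time: 8.12
tool_pos: [0.5366, 0.0044, 0.0184]
tool_rot: [-0.341, 0.939, 0.046, -0.014]
contact_force: [-0.1, 0.6, 0.1]
gripper_width: 0.002
grasp_force: 0.0
size [ 94.8 159.2] nest xy mm [-94.4   5.6] heading deg -17.6
left TCP at contact [0.3983 0.0788]
right TCP at contact [0.5274 0.0511]
tcp [0.5338 0.005  0.0178] f [-1.1  0.3 -0.2] t 8.1667
```

```bash
python3 -m handwheel '[[[-0.004,0.022,0,0,0,0],[-0.004,0.022,0,0,0,0],[0,0.008,0,0,0,0],[0,0.008,0,0,0,0],[0,0.008,0,0,0,0],[0,0.008,0,0,0,0],[0,0.008,0,0,0,0],[0,0,0,0,0,0],[0,-0.038,0,0,0,0],[0,-0.038,0,0,0,0],[-0.033,0.003,0,0,0,0],[-0.033,0.003,0,0,0,0],[-0.033,0.002,0,0,0,0],[-0.033,0.002,0,0,0,0],[0,0,0,0,0,0]]]' 0; python3 -c "
from h import *
look()"
```

```text
time: 9.42
tool_pos: [0.3836, 0.0263, 0.015]
tool_rot: [-0.344, 0.938, 0.044, -0.02]
contact_force: [-1.0, 0.1, -0.6]
gripper_width: -0.002
grasp_force: 0.0
size [ 92.3 159. ] nest xy mm [-75.6  12. ] heading deg -4.2
left TCP at contact [0.3996 0.0805]
right TCP at contact [0.5316 0.0834]
tcp [0.387  0.0251 0.016 ] f [ 0.4 -0.6  1.1] t 9.4667
```

```bash
cat >> h.py <<'E'
def look2(name=None):
    im,d=grab_frame("top");P=cloud("top",d).reshape(-1,3)
    q=(P[:,:2]-N)@Rz(PSI)*1000
    m=(P[:,2]>.027)&(P[:,2]<.045)&(q[:,0]>-190)&(q[:,0]<-20)&(abs(q[:,1])<110)
    q=q[m];pts=[]
    for y in range(-76,80,3):
        if abs(y)<42: continue
        b=q[abs(q[:,1]-y)<2]
        if len(b)>4: pts.append((np.sort(b[:,0])[1],y))
    pts=np.array(pts)
    k=np.ones(len(pts),bool)
    for _ in range(4):
        a,b=np.polyfit(pts[k,1],pts[k,0],1);e=abs(pts[:,0]-a*pts[:,1]-b);k=e<max(3,2*np.median(e[k]))
    h=-np.degrees(np.arctan(a))
    print("face x at y=0",round(b,1),"heading",round(h,1),"rms",e[k].std().round(2),k.sum(),len(pts),"y range",q[:,1].min().round(1),q[:,1].max().round(1))
    for s,y in (("left",66),("right",-66)):
        print(s,"TCP contact",(N+Rz(PSI)@np.array([a*y+b-11,y])/1000).round(4),"face x",round(a*y+b,1))
    s=state();print("tcp",s["tool_pos"].round(4),"f",s["contact_force"].round(1),"t",s["time"])
    if name:cv2.imwrite(f"pics/{name}.png",cv2.resize(im[140:300,160:400],(720,480)))
E
python3 -m handwheel '[[[0.007,0.027,0,0,0,0],[0.007,0.027,0,0,0,0],[0,0.008,0,0,0,0],[0,0.008,0,0,0,0],[0,0.008,0,0,0,0],[0,0,0,0,0,0],[0,-0.036,0,0,0,0],[0,-0.036,0,0,0,0],[0.033,0.003,0,0,0,0],[0.033,0.003,0,0,0,0],[0.033,0.003,0,0,0,0],[0.032,0.003,0,0,0,0],[0,0,0,0,0,0]]]' 0; python3 -c "
from h import *
look();look2()"
```

```text
time: 10.55
tool_pos: [0.5418, 0.0405, 0.0182]
tool_rot: [-0.341, 0.939, 0.046, -0.014]
contact_force: [0.4, -0.4, -0.3]
gripper_width: 0.004
grasp_force: 0.0
size [ 93.8 159. ] nest xy mm [-67.1   6.9] heading deg -10.4
left TCP at contact [0.399  0.0967]
right TCP at contact [0.5306 0.0854]
tcp [0.5389 0.0408 0.0176] f [ 0.1 -0.1  0. ] t 10.6
face x at y=0 -143.5 heading -33.4 rms 1.3 11 23 y range -75.1 103.8
left TCP contact [0.4131 0.0995] face x -100.0
right TCP contact [0.5528 0.0254] face x -187.1
tcp [0.5369 0.0412 0.0171] f [-0.1  0.6  0.1] t 10.65
```

```bash
python3 - <<'E'
s=open("h.py").read()
i=s.index("def look2")
t=s[i:].replace('P=cloud("top",d).reshape(-1,3)','P=cloud("top",d);r,Q=rect(P,.027,.045,(.35,.6,-.06,.25))')
t=t.replace("q=(P[:,:2]-N)","q=(Q/1000-N)").replace("    m=(P[:,2]>.027)&(P[:,2]<.045)&(q[:,0]>-190)","    m=(q[:,0]>-190)").replace("<110","<82")
open("h.py","w").write(s[:i]+t)
E
python3 -m handwheel '[[[-0.005,0.021,0,0,0,0],[-0.005,0.021,0,0,0,0],[0,0.008,0,0,0,0],[0,0.008,0,0,0,0],[0,0.008,0,0,0,0],[0,0.004,0,0,0,0],[0,0,0,0,0,0],[0,-0.038,0,0,0,0],[0,-0.038,0,0,0,0],[-0.033,0.003,0,0,0,0],[-0.033,0.003,0,0,0,0],[-0.033,0.003,0,0,0,0],[-0.033,0.003,0,0,0,0],[0,0,0,0,0,0]]]' 0; python3 -c "
from h import *
look();look2('t3')"
```

```text
time: 11.82
tool_pos: [0.3866, 0.0507, 0.0152]
tool_rot: [-0.345, 0.937, 0.044, -0.021]
contact_force: [-0.4, 0.8, -0.3]
gripper_width: -0.003
grasp_force: 0.0
size [ 91.6 159.3] nest xy mm [-58.6   9.1] heading deg -1.2
left TCP at contact [0.4035 0.0944]
right TCP at contact [0.5351 0.1042]
tcp [0.3901 0.0496 0.0162] f [ 0.3 -0.2  0.2] t 11.8667
face x at y=0 -102.4 heading -1.0 rms 0.7 19 22 y range -69.8 81.9
left TCP contact [0.4132 0.0983] face x -101.3
right TCP contact [0.5448 0.1085] face x -103.6
tcp [0.3927 0.0485 0.0172] f [ 0.4 -0.6  0.2] t 11.9167
```

View pics/t3.png

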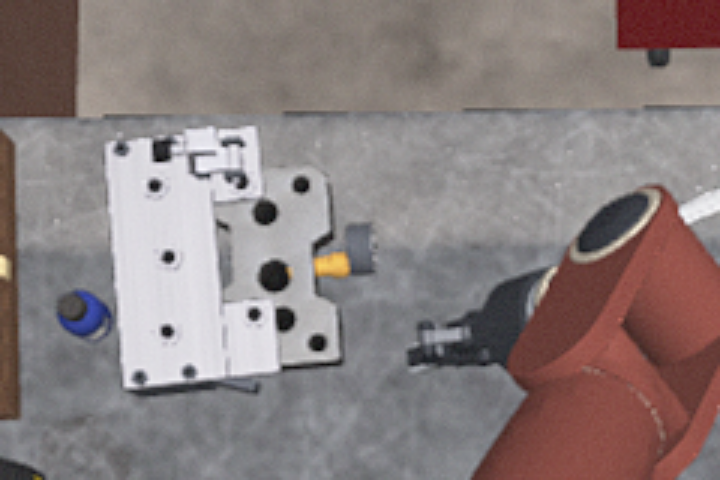

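```bash
python3 -m handwheel '[[[0.006,0.022,0,0,0,0],[0.006,0.022,0,0,0,0],[0,0.007,0,0,0,0],[0,0.007,0,0,0,0],[0,0.007,0,0,0,0],[0,0.003,0,0,0,0],[0,0,0,0,0,0],[0,-0.036,0,0,0,0],[0,-0.036,0,0,0,0],[0.033,0.003,0,0,0,0],[0.033,0.003,0,0,0,0],[0.033,0.003,0,0,0,0],[0.032,0.003,0,0,0,0],[0,0,0,0,0,0]]]' 0; python3 -c "
from h import *
look();look2()"
```

```text
time: 13.08
tool_pos: [0.5431, 0.0548, 0.0185]
tool_rot: [-0.341, 0.939, 0.046, -0.014]
contact_force: [0.4, 0.2, 1.1]
gripper_width: 0.003
grasp_force: 0.0
size [ 87.5 159.7] nest xy mm [-53.3   6.1] heading deg -5.9
left TCP at contact [0.4019 0.1052]
right TCP at contact [0.5339 0.1042]
tcp [0.5403 0.0551 0.0178] f [-0.3  0.3 -0.3] t 13.1333
face x at y=0 -92.7 heading -2.6 rms 0.61 14 23 y range -73.2 82.0
left TCP contact [0.4121 0.1098] face x -89.7
right TCP contact [0.5441 0.1164] face x -95.6
tcp [0.5382 0.0555 0.0173] f [-0.   0.1 -0.2] t 13.1833
```

```bash
python3 -m handwheel '[[[-0.004,0.023,0,0,0,0],[-0.004,0.023,0,0,0,0],[0,0.007,0,0,0,0],[0,0.007,0,0,0,0],[0,0.007,0,0,0,0],[0,0,0,0,0,0],[0,-0.038,0,0,0,0],[0,-0.038,0,0,0,0],[-0.033,0.003,0,0,0,0],[-0.033,0.003,0,0,0,0],[-0.033,0.003,0,0,0,0],[-0.033,0.003,0,0,0,0],[0,0,0,0,0,0]]]' 0; cat >> h.py <<'E'
def look3(x0,y0,h0,name=None):
    """fit the near face line and both side lines of the visible top of the block to its corners"""
    from scipy.optimize import minimize
    im,d=grab_frame("top");P=cloud("top",d).reshape(-1,3)
    q=(P[:,:2]-N)@Rz(PSI)*1000;z=P[:,2]
    win=(q[:,0]>-135)&(q[:,0]<-58)&(abs(q[:,1])<110)&(z<.05)
    top=(z>.026)[win];q=q[win]
    def cost(p):
        l=(q-p[:2])@Rz(np.radians(p[2]));o=np.maximum(abs(l[:,0])-47,abs(l[:,1])-79)
        ins=1/(1+np.exp(o/1.5));w=(abs(l[:,1])>42)&(o<9)&(o>-12)
        return np.mean(((ins-top)**2)[w])
    b=min((minimize(cost,[x0+a,y0,h0+e],method="Nelder-Mead",options=dict(initial_simplex=[[x0+a,y0,h0+e],[x0+a+5,y0,h0+e],[x0+a,y0+4,h0+e],[x0+a,y0,h0+e+4]])) for a in(-6,0,6) for e in(-4,0,4)),key=lambda r:r.fun)
    x,y,h=b.x;print("fit x y heading",b.x.round(1),"cost",round(b.fun,3))
    for s,e in (("left",66),("right",-66)):
        f=np.array([x,y])+Rz(np.radians(h))@np.array([-47,e]);f[0]-=11
        print(s,"TCP contact",(N+Rz(PSI)@f/1000).round(4),"nest",f.round(1))
    s=state();print("tcp",s["tool_pos"].round(4),"f",s["contact_force"].round(1),"t",s["time"])
    if name:cv2.imwrite(f"pics/{name}.png",cv2.resize(im[140:300,160:400],(720,480)))
E
python3 -c "
from h import *
look();look3(-40,5,0)"
```

```text
time: 14.27
tool_pos: [0.3898, 0.0611, 0.0151]
tool_rot: [-0.344, 0.938, 0.044, -0.02]
contact_force: [-0.2, 0.6, -0.7]
gripper_width: 0.003
grasp_force: 0.0
size [ 80. 159.] nest xy mm [-53.3   6.3] heading deg -1.6
left TCP at contact [0.4054 0.1004]
right TCP at contact [0.5371 0.1093]
tcp [0.3933 0.06   0.0162] f [ 0.9 -0.7 -0.7] t 14.3167
fit x y heading [-45.2   4.4  -1.9] cost 0.077
left TCP contact [0.4063 0.1089] nest [-101.    71.9]
right TCP contact [0.538  0.1171] nest [-105.4  -60. ]
tcp [0.396  0.059  0.0172] f [-0.3 -0.5  0.4] t 14.3667
```

```bash
python3 -m handwheel '[[[0.004,0.024,0,0,0,0],[0.004,0.024,0,0,0,0],[0,0.007,0,0,0,0],[0,0.007,0,0,0,0],[0,0.006,0,0,0,0],[0,0,0,0,0,0],[0,-0.036,0,0,0,0],[0,-0.036,0,0,0,0],[0.033,0.003,0,0,0,0],[0.033,0.003,0,0,0,0],[0.033,0.003,0,0,0,0],[0.032,0.003,0,0,0,0],[0,0,0,0,0,0]]]' 0; python3 -c "
from h import *
look();look3(-38,4,-6)"
```

```text
time: 15.45
tool_pos: [0.5425, 0.0655, 0.0185]
tool_rot: [-0.341, 0.939, 0.046, -0.013]
contact_force: [1.1, -0.3, 0.2]
gripper_width: -0.001
grasp_force: 0.0
size [ 76.7 158.6] nest xy mm [-48.3   3.5] heading deg -6.6
left TCP at contact [0.4035 0.1113]
right TCP at contact [0.5354 0.1086]
tcp [0.5396 0.0658 0.0179] f [ 0.1 -0.8 -0.6] t 15.5
fit x y heading [-39.5  -1.6  -6.5] cost 0.091
left TCP contact [0.4078 0.1203] nest [-89.8  69.3]
right TCP contact [0.5398 0.118 ] nest [-104.7  -61.9]
tcp [0.5374 0.0662 0.0173] f [ 0.   0.2 -0.4] t 15.55
```

```bash
python3 -m handwheel '[[[0,0.025,0,0,0,0],[0,0.025,0,0,0,0],[0,0.007,0,0,0,0],[0,0.007,0,0,0,0],[0,0.006,0,0,0,0],[0,0.004,0,0,0,0],[0,0,0,0,0,0],[0,-0.038,0,0,0,0],[0,-0.038,0,0,0,0],[-0.033,0.003,0,0,0,0],[-0.033,0.003,0,0,0,0],[-0.033,0.003,0,0,0,0],[-0.033,0.003,0,0,0,0],[0,0,0,0,0,0]]]' 0; python3 -c "
from h import *
look();look3(-30,2,0)"
```

```text
time: 16.72
tool_pos: [0.3957, 0.0794, 0.0147]
tool_rot: [-0.344, 0.938, 0.044, -0.021]
contact_force: [-0.3, 1.1, -1.0]
gripper_width: -0.001
grasp_force: 0.0
size [ 65.5 157.9] nest xy mm [-46.4   4.2] heading deg 0.4
left TCP at contact [0.4086 0.1053]
right TCP at contact [0.5399 0.1187]
tcp [0.3994 0.0783 0.0158] f [ 0.9 -0.2  1.4] t 16.7667
fit x y heading [-31.2   3.2   0.6] cost 0.07
left TCP contact [0.4084 0.1202] nest [-89.9  68.7]
right TCP contact [0.5397 0.1342] nest [-88.5 -63.3]
tcp [0.4023 0.0774 0.0169] f [0.  0.3 0.3] t 16.8167
```

```bash
python3 -m handwheel '[[[0.003,0.02,0,0,0,0],[0.002,0.02,0,0,0,0],[0,0.006,0,0,0,0],[0,0.006,0,0,0,0],[0,0.006,0,0,0,0],[0,0,0,0,0,0],[0,-0.036,0,0,0,0],[0,-0.036,0,0,0,0],[0.033,0.003,0,0,0,0],[0.033,0.003,0,0,0,0],[0.033,0.003,0,0,0,0],[0.032,0.003,0,0,0,0],[0,0,0,0,0,0]]]' 0; python3 -c "
from h import *
look();look3(-26,2,-4,'t4')"
```

```text
time: 17.9
tool_pos: [0.5462, 0.0737, 0.0184]
tool_rot: [-0.341, 0.939, 0.046, -0.013]
contact_force: [0.2, 0.2, 1.3]
gripper_width: 0.001
grasp_force: 0.0
size [ 61.2 156.8] nest xy mm [-44.2   3.4] heading deg -2.7
left TCP at contact [0.4064 0.1109]
right TCP at contact [0.5383 0.1173]
tcp [0.5433 0.074  0.0177] f [-0.   0.  -0.2] t 17.95
fit x y heading [-26.7   1.4  -2.4] cost 0.071
left TCP contact [0.407  0.1282] nest [-81.8  69.3]
right TCP contact [0.5388 0.1353] nest [-87.4 -62.6]
tcp [0.5412 0.0743 0.0172] f [-1.3 -0.3  0.1] t 18.0
```

View pics/t4.png

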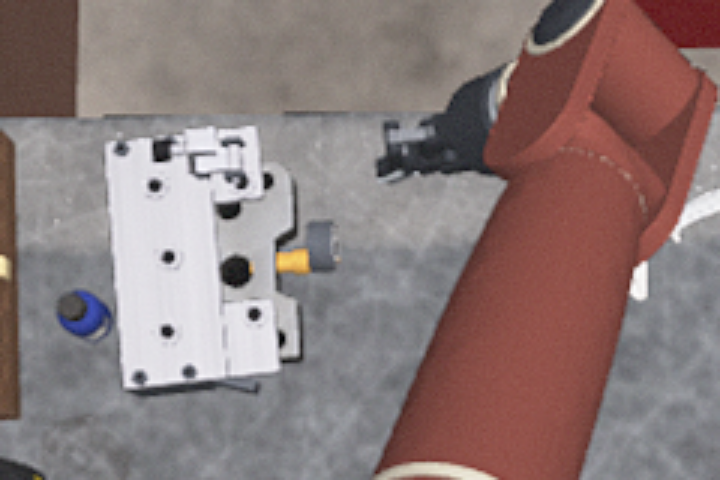

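```bash
python3 -m handwheel '[[[0,0.028,0,0,0,0],[0,0.028,0,0,0,0],[0,0.007,0,0,0,0],[0,0.007,0,0,0,0],[0,0.007,0,0,0,0],[0,0,0,0,0,0],[0,-0.038,0,0,0,0],[0,-0.038,0,0,0,0],[-0.033,0.003,0,0,0,0],[-0.033,0.003,0,0,0,0],[-0.033,0.003,0,0,0,0],[-0.033,0.003,0,0,0,0],[0,0,0,0,0,0]]]' 0; python3 -c "
from h import *
look();look3(-20,2,2)"
```

```text
time: 19.08
tool_pos: [0.4, 0.0899, 0.0147]
tool_rot: [-0.344, 0.938, 0.044, -0.021]
contact_force: [-1.0, -0.3, -1.5]
gripper_width: -0.001
grasp_force: 0.0
size [ 56.  152.3] nest xy mm [-42.3   4.7] heading deg 2.5
left TCP at contact [0.4097 0.1072]
right TCP at contact [0.5405 0.1254]
tcp [0.4038 0.0889 0.0159] f [ 1.  -0.1  0.1] t 19.1333
fit x y heading [-22.1   1.5   2.7] cost 0.066
left TCP contact [0.4112 0.1273] nest [-83.1  65.2]
right TCP contact [0.5419 0.1461] nest [-76.9 -66.7]
tcp [0.4067 0.0881 0.017 ] f [ 0.2 -0.9  0.6] t 19.1833
```

```bash
python3 -m handwheel '[[[0.001,0.019,0,0,0,0],[0.001,0.019,0,0,0,0],[0,0.006,0,0,0,0],[0,0.006,0,0,0,0],[0,0.006,0,0,0,0],[0,0.002,0,0,0,0],[0,0,0,0,0,0],[0,-0.038,0,0,0,0],[0,-0.038,0,0,0,0],[0.033,0.003,0,0,0,0],[0.033,0.003,0,0,0,0],[0.033,0.003,0,0,0,0],[0.032,0.003,0,0,0,0],[0,0,0,0,0,0]]]' 0; python3 -c "
from h import *
look();look3(-15,2,-3)"
```

```text
time: 20.35
tool_pos: [0.5477, 0.0806, 0.0185]
tool_rot: [-0.341, 0.939, 0.046, -0.013]
contact_force: [0.7, 0.2, 1.1]
gripper_width: -0.004
grasp_force: 0.0
size [ 48.7 108.6] nest xy mm [-39.3 -20.1] heading deg -7.4
left TCP at contact [0.4255 0.1234]
right TCP at contact [0.5574 0.119 ]
tcp [0.5447 0.081  0.0179] f [ 0.  -0.5 -0.5] t 20.4
fit x y heading [-16.    1.8  -2.2] cost 0.075
left TCP contact [0.4058 0.1386] nest [-71.4  69.5]
right TCP contact [0.5376 0.1461] nest [-76.5 -62.4]
tcp [0.5426 0.0813 0.0173] f [0.7 0.4 0.3] t 20.45
```

```bash
python3 -m handwheel '[[[-0.001,0.03,0,0,0,0],[-0.001,0.03,0,0,0,0],[0,0.006,0,0,0,0],[0,0.006,0,0,0,0],[0,0.006,0,0,0,0],[0,0,0,0,0,0],[0,-0.038,0,0,0,0],[0,-0.038,0,0,0,0],[-0.033,0.003,0,0,0,0],[-0.033,0.003,0,0,0,0],[-0.033,0.003,0,0,0,0],[-0.033,0.003,0,0,0,0],[0,0,0,0,0,0]]]' 0; python3 -c "
from h import *
look3(-12,2,2)"
```

```text
time: 21.53
tool_pos: [0.3993, 0.0976, 0.0148]
tool_rot: [-0.344, 0.938, 0.044, -0.02]
contact_force: [-1.2, 1.2, -1.6]
gripper_width: -0.002
grasp_force: 0.0
fit x y heading [-12.8  -2.2   2. ] cost 0.077
left TCP contact [0.4134 0.1376] nest [-73.1  62.1]
right TCP contact [0.5443 0.1548] nest [-68.5 -69.8]
tcp [0.4031 0.0966 0.016 ] f [0.3 0.1 0.6] t 21.5833
```

```bash
python3 -m handwheel '[[[0.003,0.02,0,0,0,0],[0.002,0.02,0,0,0,0],[0,0.006,0,0,0,0],[0,0.006,0,0,0,0],[0,0.006,0,0,0,0],[0,0,0,0,0,0],[0,-0.038,0,0,0,0],[0,-0.038,0,0,0,0],[0.033,0.003,0,0,0,0],[0.033,0.003,0,0,0,0],[0.033,0.003,0,0,0,0],[0.032,0.003,0,0,0,0],[0,0,0,0,0,0]]]' 0; python3 -c "
from h import *
look3(-7,0,-2,'t5')"
```

```text
time: 22.67
tool_pos: [0.5494, 0.0885, 0.0185]
tool_rot: [-0.341, 0.939, 0.046, -0.013]
contact_force: [0.1, 0.2, 0.9]
gripper_width: 0.001
grasp_force: 0.0
fit x y heading [ 0.9 -2.   2.2] cost 0.0
left TCP contact [0.412 0.151] nest [-59.6  62.1]
right TCP contact [0.5429 0.1686] nest [-54.6 -69.8]
tcp [0.5464 0.0889 0.0178] f [ 0.  -0.5 -0.5] t 22.7167
  return _methods._mean(a, axis=axis, dtype=dtype,
  ret = ret.dtype.type(ret / rcount)
```

View pics/t5.png

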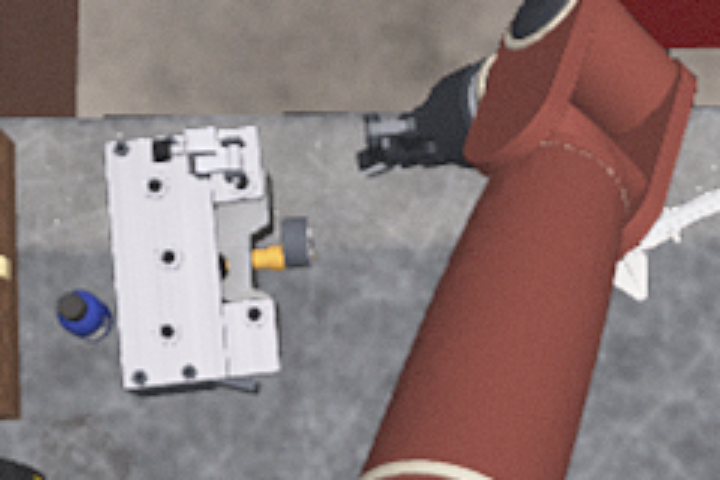

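```bash
python3 -m handwheel '[[[-0.002,0.03,0,0,0,0],[-0.002,0.03,0,0,0,0],[0,0.006,0,0,0,0],[0,0.003,0,0,0,0],[0,0.003,0,0,0,0],[0,0.002,0,0,0,0],[0,0.002,0,0,0,0],[0,0,0,0,0,0]]]' 0; python3 -c "
from h import *
s=state();print(s['tool_pos'],s['contact_force'],s['time'])
print(Rz(PSI).T@(s['tool_pos'][:2]-N)*1000)"
```

```text
time: 23.38
tool_pos: [0.5395, 0.1648, 0.0171]
tool_rot: [-0.341, 0.939, 0.045, -0.016]
contact_force: [0.1, -3.8, -2.2]
gripper_width: -0.001
grasp_force: 1.7
[0.5395351  0.16482123 0.01711221] [ 0.11107963 -3.79592584 -2.15969132] 23.3833
[-58.04433291 -66.10306214]
```

```bash
python3 -m handwheel '[[[0,0.001,0,0,0,0],[0,0.001,0,0,0,0],[0,0.001,0,0,0,0],[0,0,0,0,0,0]]]' 0;python3 -m handwheel '[[[0,0.001,0,0,0,0],[0,0.001,0,0,0,0],[0,0,0,0,0,0]]]' 0
```

```text
time: 23.72
tool_pos: [0.5397, 0.1685, 0.0174]
tool_rot: [-0.342, 0.939, 0.045, -0.016]
contact_force: [2.2, -5.2, -1.6]
gripper_width: -0.003
grasp_force: 2.2
time: 23.97
tool_pos: [0.5395, 0.1708, 0.0175]
tool_rot: [-0.342, 0.939, 0.045, -0.016]
contact_force: [2.8, -2.8, -1.5]
gripper_width: 0.002
grasp_force: 2.1
```

```bash
python3 -m handwheel '[[[0,0.001,0,0,0,0],[0,0.001,0,0,0,0],[0,0,0,0,0,0]]]' 0;python3 -m handwheel '[[[0,0.001,0,0,0,0],[0,0.001,0,0,0,0],[0,0,0,0,0,0]]]' 0; python3 -c "
from h import *
im,d=grab_frame('scene');cv2.imwrite('pics/s1.png',cv2.resize(im[190:330,300:500],(800,560),interpolation=cv2.INTER_CUBIC))"
```

```text
time: 24.22
tool_pos: [0.5395, 0.1724, 0.0175]
tool_rot: [-0.341, 0.939, 0.046, -0.016]
contact_force: [1.9, -6.2, -1.2]
gripper_width: 0.0
grasp_force: 3.2
time: 24.47
tool_pos: [0.5396, 0.1729, 0.0174]
tool_rot: [-0.34, 0.939, 0.046, -0.016]
contact_force: [0.3, -14.5, 1.3]
gripper_width: 0.003
grasp_force: 7.1
```

View pics/s1.png

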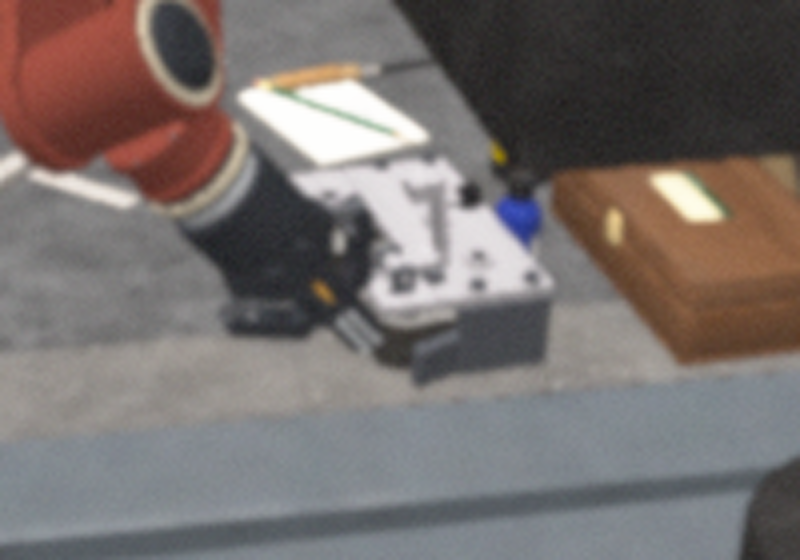

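```bash
cat >> h.py <<'E'
def gauge(f=None):
    d=grab_frame("top")[1] if f is None else np.load(f)["d"]
    P=cloud("top",d);q=P[...,:2]
    q=(P[...,:2]-N)@Rz(PSI)*1000
    m=(P[...,2]>.07)&(P[...,2]<.1)&(q[...,0]>-300)&(q[...,0]<-50)&(abs(q[...,1])<60)
    g=q[m];return np.median(g,0),g.min(0),g.max(0),len(g)
E
python3 -m handwheel '[[[0,-0.038,0,0,0,0],[0,-0.038,0,0,0,0],[-0.033,0.001,0,0,0,0],[-0.033,0.001,0,0,0,0],[-0.033,0.001,0,0,0,0],[-0.033,0.001,0,0,0,0],[0,0,0,0,0,0],[0,0,0,0,0,0]]]' 0; python3 -c "
from h import *
g,a,b,n=gauge('pics/top0.npz');print(g,a,b,n)
print('in block frame', Rz(np.radians(-17.03)).T@(g-np.array([-172.2,21.4])))
print('now',gauge())
s=state();print(s['tool_pos'],s['contact_force'],s['time'])"
```

```text
time: 25.18
tool_pos: [0.4045, 0.1043, 0.0169]
tool_rot: [-0.343, 0.938, 0.045, -0.018]
contact_force: [0.0, -0.8, -0.6]
gripper_width: 0.003
grasp_force: 0.0
[-240.40740111   45.02890827] [-254.27984423  -56.54325491] [-50.11443086  59.91770278] 151
in block frame [-72.13686628   2.61675281]
now (array([-76.102218  ,  -1.50768887]), array([-138.04776103,  -23.59650255]), array([-50.54246217,  59.15681403]), 162)
[0.40664024 0.10363345 0.01769241] [-0.10538382 -0.42517343 -0.3934299 ] 25.2333
```

```bash
python3 -m handwheel '[[[0,0.025,0,0,0,0],[0,0.02,0,0,0,0],[0,0.003,0,0,0,0],[0,0.003,0,0,0,0],[0,0.002,0,0,0,0],[0,0.002,0,0,0,0],[0,0,0,0,0,0]]]' 0;python3 -m handwheel '[[[0,0.001,0,0,0,0],[0,0.001,0,0,0,0],[0,0,0,0,0,0]]]' 0
```

```text
time: 25.82
tool_pos: [0.4081, 0.157, 0.0178]
tool_rot: [-0.341, 0.939, 0.046, -0.016]
contact_force: [-1.2, -3.3, 1.4]
gripper_width: 0.002
grasp_force: 1.8
time: 26.07
tool_pos: [0.408, 0.1588, 0.0176]
tool_rot: [-0.341, 0.939, 0.046, -0.016]
contact_force: [-2.4, -5.8, 2.3]
gripper_width: -0.002
grasp_force: 2.7
```

```bash
python3 -m handwheel '[[[0,0.001,0,0,0,0],[0,0.001,0,0,0,0],[0,0,0,0,0,0]]]' 0;python3 -m handwheel '[[[0,0.001,0,0,0,0],[0,0.001,0,0,0,0],[0,0,0,0,0,0]]]' 0; python3 -c "
from h import *
print('now',gauge())"
```

```text
time: 26.32
tool_pos: [0.408, 0.1597, 0.0176]
tool_rot: [-0.34, 0.939, 0.047, -0.017]
contact_force: [-4.7, -13.1, 5.4]
gripper_width: -0.002
grasp_force: 6.5
time: 26.57
tool_pos: [0.4081, 0.16, 0.0176]
tool_rot: [-0.338, 0.94, 0.048, -0.017]
contact_force: [-9.4, -26.1, 9.8]
gripper_width: -0.003
grasp_force: 12.4
now (array([-73.15934909,   0.25631501]), array([-83.2038888, -51.8392453]), array([-50.29575997,  48.27481893]), 165)
```

```bash
python3 -m handwheel '[[[0,-0.038,0,0,0,0],[0,-0.038,0,0,0,0],[0.033,0.003,0,0,0,0],[0.033,0.003,0,0,0,0],[0.033,0.003,0,0,0,0],[0.022,0.003,0,0,0,0],[0,0.03,0,0,0,0],[0,0.03,0,0,0,0],[0,0.01,0,0,0,0],[0,0.002,0,0,0,0],[0,0.002,0,0,0,0],[0,0,0,0,0,0],[0,0,0,0,0,0]]]' 0; python3 -c "
from h import *
s=state();print(s['tool_pos'],s['contact_force'],Rz(PSI).T@(s['tool_pos'][:2]-N)*1000)"
```

```text
time: 27.7
tool_pos: [0.5291, 0.1715, 0.0175]
tool_rot: [-0.34, 0.939, 0.046, -0.016]
contact_force: [-3.4, -9.9, 4.3]
gripper_width: -0.001
grasp_force: 4.9
[0.52906532 0.17147047 0.01752223] [-3.39440574 -9.88455566  4.32532847] [-50.42734855 -56.31479998]
```

```bash
python3 -m handwheel '[[[0,-0.038,0,0,0,0],[0,-0.038,0,0,0,0],[0,0,0.035,0,0,0],[0,0,0.035,0,0,0],[0,0,0.035,-6.7,-0.64,0],[0,0,0.035,-6.7,-0.64,0],[0,0,0.035,-6.7,-0.64,0],[0,0,0.015,-6.7,-0.64,0],[0,0,0,-6.7,-0.64,0],[0,0,0,-6.7,-0.64,0],[0.001,0.034,0,0,0,0],[0.001,0.034,0,0,0,0],[0.001,0.034,0,0,0,0],[0.001,0.034,0,0,0,0],[0.001,0.036,0,0,0,0],[0,0,0,0,0,0],[0,0,0,0,0,0]]]' 0; python3 -c "
from h import *
print(gauge())
s=state();print(s['tool_pos'],s['joint_pos'],Rz(PSI).T@(s['tool_pos'][:2]-N)*1000)
im,d=grab_frame('scene');cv2.imwrite('pics/s2.png',cv2.resize(im[150:330,300:540],(800,600),interpolation=cv2.INTER_CUBIC))"
```

```text
time: 29.12
tool_pos: [0.5331, 0.271, 0.2072]
tool_rot: [0.003, 0.999, 0.05, -0.001]
contact_force: [0.6, -0.5, -0.2]
gripper_width: 0.002
grasp_force: 0.0
(array([-7.23994979e+01,  1.42800475e-02]), array([-83.23640477, -58.57798657]), array([-50.01372539,  50.44568524]), 171)
[0.5332321  0.26982034 0.20710656] [ 0.3469714   0.00666668  1.70060942 -0.00644495  1.43733455  1.8210944 ] [ 47.07746629 -69.83775856]
```

View pics/s2.png

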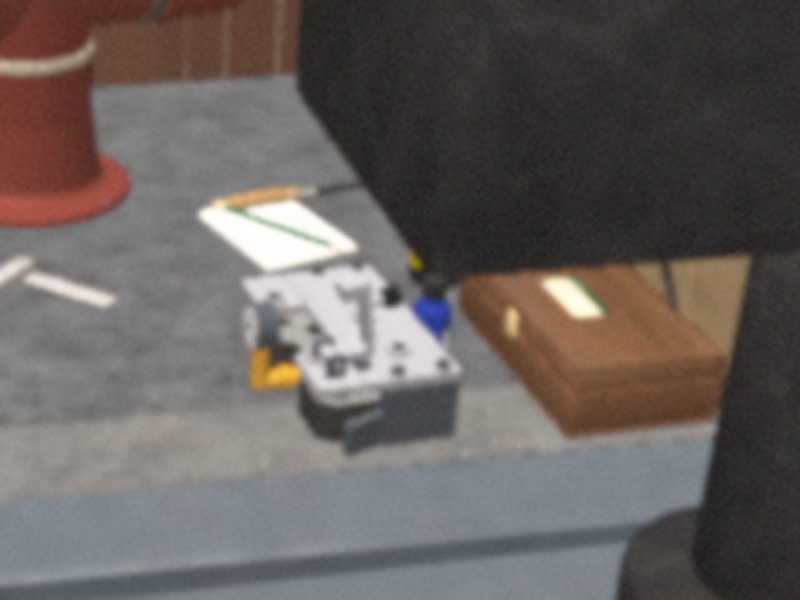

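```bash
python3 -m handwheel '[[[0,0,-0.03,0,0,0],[0,0,-0.03,0,0,0],[0,0,-0.03,0,0,0],[0.001,-0.012,0,0,0,0],[0.001,-0.012,0,0,0,0],[0.001,-0.01,0,0,0,0],[0.001,-0.01,0,0,0,0],[0.001,-0.01,0,0,0,0],[0.001,-0.01,0,0,0,0],[0.001,-0.01,0,0,0,0],[0,0,0,0,0,0]]]' 0; python3 -c "
from h import *
s=state();print(s['tool_pos'],Rz(PSI).T@(s['tool_pos'][:2]-N)*1000,s['contact_force'])
P=cloud('top',grab_frame('top')[1]);
im,d=grab_frame('scene');cv2.imwrite('pics/s3.png',cv2.resize(im[190:330,300:500],(800,560),interpolation=cv2.INTER_CUBIC))"
```

```text
time: 30.13
tool_pos: [0.5403, 0.1932, 0.1173]
tool_rot: [0.004, 0.999, 0.047, -0.0]
contact_force: [0.1, 1.2, 0.1]
gripper_width: -0.0
grasp_force: 0.0
[0.54027563 0.1931582  0.11734007] [-29.90699443 -69.54143191] [0.08090357 1.20049478 0.14467361]
```

View pics/s3.png

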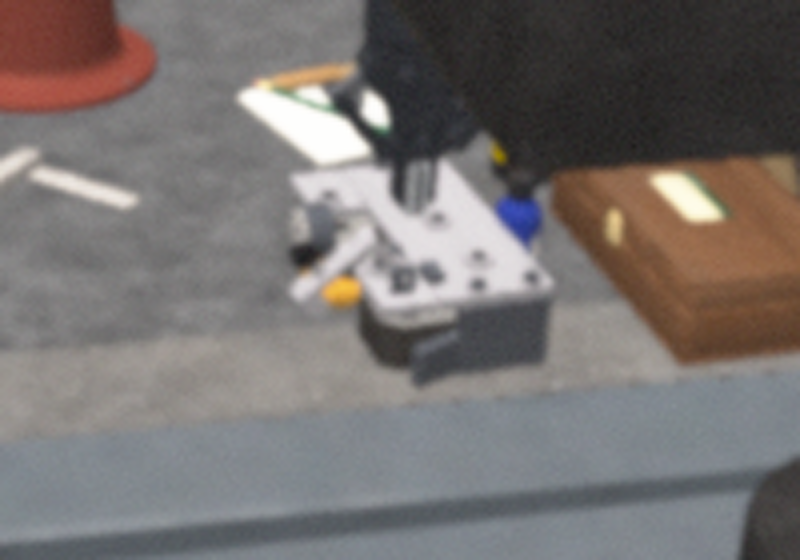

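```bash
python3 -m handwheel '[[[0,0.02,0.02,0,0,0],[0,0.02,0.03,0,0,0],[0,0.02,0.03,0,0,0],[0,0.02,0.03,0,0,0],[0,0,0,0,0,0],[0,0,0,0,0,0],[0,0,0,0,0,0],[0,0,0,0,0,0],[0,0,0,0,0,0],[0,0,0,0,0,0],[0,0,0,0,0,0],[0,0,0,0,0,0]]]' 0; python3 -c "
from h import *
print(gauge())
for c,z in (('scene',.012),('top',.012)):
  im,d=grab_frame(c)
  print(c,[(r['conf'],r['position'],(Rz(PSI).T@(atz(c,r['position'],z)[:2]-N)*1000).round(1)) for r in pinpoint(c,'latch_tip')[:2]])
  print('expected px',proj(c,np.r_[N+Rz(PSI)@np.array([-.073,-.070]),.012]))
im,d=grab_frame('scene');cv2.imwrite('pics/s4.png',cv2.resize(im[190:330,300:500],(800,560),interpolation=cv2.INTER_CUBIC))"
```

```text
time: 31.23
tool_pos: [0.5399, 0.2754, 0.2267]
tool_rot: [0.003, 0.999, 0.048, -0.001]
contact_force: [-0.9, 0.9, 1.8]
gripper_width: 0.002
grasp_force: 0.0
(array([-72.79497293,   0.37462376]), array([-83.25145655, -49.08503821]), array([-50.16185581,  48.02070516]), 163)
scene [(0.65, [385.1, 277.1], array([-72.3, -67.7]))]
expected px [385.13580366 277.58505803]
top [(0.51, [256.2, 200.1], array([-74.9, -63. ])), (0.36, [167.0, 305.9], array([159. , 169.3]))]
expected px [255.13917282 197.39680119]
```

View pics/s4.png

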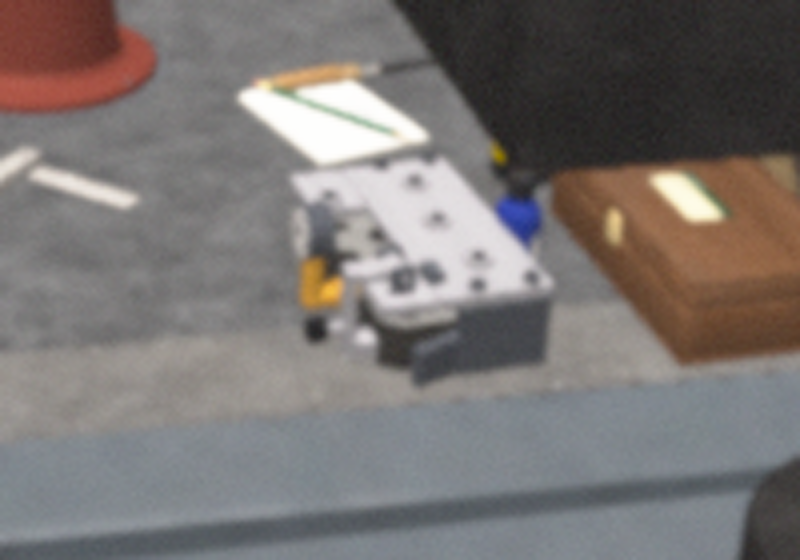

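The picture shows the latch hanging closed. Its foot is at scene pixel (385, 277), where a closed latch should be at (385, 278). The block is home and the arm is clear.

```bash
python3 -c "
from plant import *
print(state()['time'],state()['joint_vel'].round(3));print(job_done())"
```

```text
31.5333 [ 0.     0.    -0.001 -0.001 -0.002 -0.   ]
the job is handed in; nothing more can be done
None
```

I handed the job in at 31.5 s: by my measurements the manifold is square against both stop buttons, the latch hangs closed behind it and the arm is clear, but `job_done()` returned no verdict.

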